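# Fish the slotted spacer out of the vise tube with the long picker

## Task

A slotted aluminium spacer has dropped to the bottom of the square tube in the vise. Fish it out with the long picker from the rack - put the picker's crossbar foot through the slot, press it onto the springy pad hidden below until you feel it bear (5 to 10 N is right), turn it a quarter turn so it catches, and draw the spacer out - then set the spacer down gently, flat and slot up, in the organiser's large empty bay and hang the picker back in its rack. Keep the picker's pushes light (never over 15 N on the tube or its pad, 25 N on the spacer), touch the spacer only with the picker, and leave everything else where it is.

Things in the scene. Friction and masses are not known exactly. Their poses are not given: they have to be found in the camera images.
- picker: the long-reach picker, 168 mm long, 140 g, hanging upright in the rack: black grip block, under it a black flange 40 x 34 x 5 mm (underside 120 mm above the foot), a bare 7 mm steel rod, and a crossbar foot 24 mm long (along the picker's x), 7 mm wide, 7 mm high. Origin at the centre of the foot's underside, z up along the rod
- picker_grip (a point): the place to hold the picker, on its axis 150 mm above the foot's underside: a black block 22 x 22 mm, from 125 to 168 mm above the foot, its faces square to the crossbar
- picker_foot (a point): the centre of the underside of the picker's crossbar foot (same point as the picker's origin)
- rack: the fixed plywood picker rack, 128 mm high: a plate 80 x 70 x 6 mm on two side boards, top face 128 mm above the chest top. Origin on the chest top under the slot's centre
- rack_slot (a point): the middle of the rack's slot, on the plate's top face: 32 mm (along the rack's x) by 16 mm (its y), right through. The picker's foot passes it with the crossbar along the slot, and the picker hangs by its flange on the plate, its foot then 8 mm above the chest top
- tube: a fixed upright square steel tube, open on top, clamped in the chest's blue vise: inside 46 x 46 mm, walls 4 mm, mouth 120 mm above the chest top. The vise jaws are 48 mm high; the vise reaches 95 mm to the tube's -x and 118 mm to its +x (knob). Origin on the chest top under the tube's centre, x and y along its sides
- tube_ledge (a point): the centre of the ledge that runs round inside the tube, 36 mm above the chest top, on which the spacer lies; its opening is 34 x 34 mm. Below it, out of sight and anywhere from 1 to 22 mm below the ledge, is a springy rubber pad 32 x 32 mm that yields 1 mm per 8 N of push and goes solid after 3 mm
- spacer: the slotted aluminium spacer: a square cap 42 x 42 x 16 mm, about 80 g, lying slot up on the tube's ledge with 2 mm of play on each side. Its top is 6 mm thick; under it is a hollow 34 x 34 mm, 10 mm high, open below, where, as below it, the picker's foot is free to turn. Origin at the centre of the underside
- slot (a point): the middle of the spacer's slot, on its top face: 30 mm (along the spacer's x) by 12 mm (its y), right through the top. At the start it runs along the tube's x to within 0.1 rad. The crossbar passes it lengthwise; turned a quarter turn below it, the bar catches the spacer, which then hangs freely on it
- organiser: the fixed yellow plastic parts organiser without its lid, 200 x 130 x 45 mm, walls and floor 4 mm; dividers 41 mm high make one large bay (its -x part) and two small bays (its +x part). Origin on the chest top under its centre
- bay (a point): the centre of the floor of the organiser's large empty bay, 4 mm above the chest top; the bay is 116 mm (along the organiser's x) by 122 mm (its y) inside
- ring: a plain round aluminium spacer, 28 mm across, 12 mm high, in a small bay of the organiser; bystander
- bolt: a steel bolt standing on its head (22 mm across, 30 mm high) in the other small bay; bystander
- wrench: a chrome pedal wrench, 240 mm long, lying on the chest top; origin at mid-length underneath; bystander
- rearlight: a round white plastic rear light, 52 mm across, 30 mm high; origin under the lens; bystander
- bottle: a grey closed bottle, 48 mm across, 130 mm high, standing; origin under its centre; bystander
- lid: the organiser's clip-on lid with a clear middle, 204 x 134 x 12 mm, lying flat; origin under its centre; bystander
Mind the look-alikes: they are no part of the job. Of the things shaped like the organiser, the yellow one is meant.

How it is judged:
By the outcome, as a careful person would: the job done as asked, in the order asked, and still so for the second after the job is handed in, with the robot touching nothing.
It also fails if it takes over 72 s, if anything falls off the work surface, if the arm or the gripper's body presses on something with over 40 N, if the wrist force passes 120 N, or if a joint passes its speed limit or range.

## Robot

A 7-joint arm with a two-finger parallel gripper is mounted at the origin on the work surface. World frame = base frame: x ahead of the robot, y to its left, z up, the work surface at z = 0. Lengths are in m, angles in rad, forces in N, time in s.
With the tool pointing down it reaches from about 0.425 to 0.825 m from the base axis. Payload 3.6 kg.
Tool frame: the origin (TCP) lies midway between the tips of the shut fingers; the grasp point (between the pads) lies 19 mm behind it; z points along the fingers, y is the line along which they close (so a half turn about z gives the same grasp; the last joint's range is limited). The gripper opens to 93 mm and grips with 3 to 60 N. Pads are 15 mm wide; open, the fingers measure 128 mm over their backs; the gripper's body (75 mm by 188 mm) begins 65 mm behind the grasp point.
Start: joints at [1.089, 0.615, -0.013, 1.423, 0.008, 1.103, -0.04], TCP at [0.286, -0.584, 0.219] pointing down, gripper open.
Joint ranges: [-3.12, 3.12], [-0.3, 2.06], [-1.34, 1.32], [0.26, 2.42], [-1.36, 4.5], [0.01, 1.98], [-2.84, 2.84]. Speed limits (rad/s): [2.79, 2.79, 3.14, 3.14, 3.14, 3.14, 3.14].

## Interface

Orientations are given as a 3x3 rotation matrix whose columns are the frame's x, y, z axes.
In Python, from workcell import r, camera, get_calibration, workorder gives the robot as it stands.
- The arm moves only by the tool send_rows, never from a script. Its argument "deltas" is one flat list of numbers, 5 for each row, row after row: the closure, from 0 (fully open) to 1 (shut), then the shift along the world's x, y, z in mm, then the turn about the world's z in degrees. In form: [claw, dx, dy, dz, twist, claw, dx, dy, dz, twist, ...]. A call has 1 to 12 rows; each row is the pose to reach, as a shift and turn from the pose commanded when the call began; what a row does not reach only later rows make up. A row lasts 1/10 s, in which the tool goes at most 50 mm and 8.59 degrees, less where a joint would pass 70% of its speed; a pose out of reach is approached as far as the arm can. A call with a gripper value outside its range is refused whole. The fingers move at their own pace and stop on an object; "squeeze" is the grip in N (left out, the last holds). Time passes only in rows, so rows that repeat a pose let the fingers close. It gives the time, the measured TCP pose, the force, the opening and the grip force at its end, in the units of the state.
- r.sense(): the state, without advancing time (a new reading comes with each control period).
- camera(name): name is "scene" or "top" or "wrist"; returns the picture (384x512x3 uint8, blue, green, red); there is no depth.
- get_calibration(name): a dict with "mtx" (3x3 intrinsics, pixels), "T" (4x4, takes a point from camera to world coordinates). Camera axes: x right, y up, looking along -z (the intrinsics and any distortion apply to the point x, -y, -z); pixel columns grow to the right and rows downward; lengths in m; the calibration is good to about 2 mm. A picture is of the moment at which its call begins: read the wrist's pose just before it. get_calibration takes no time and is no camera call; for the wrist camera it gives the pose at the moment of the call.
- workorder.hand_in(): hands the job in; it is judged then, once.
The state is a dict: "time": time; "q": joint angles; "joint_velocities": joint speeds; "tau": joint torques, N m; "ee_pos": TCP position; "tcp_rot": TCP orientation; "force": force on the tool from outside, world axes, zero at the start; "wrist_torque": the same for the moment, N m; "width": finger opening in m; "grasp_force": force on a finger pad.
Only numpy, scipy, OpenCV 4.12 (cv2) and the standard library are available. Lean on these libraries where they do the work, as an engineer would, in place of code of your own. Each camera call takes 0.05 s, during which the arm holds its last target. There are 200 camera calls.

## Working session

There is one attempt and no reset: what is moved stays moved. The work goes in short steps, Python scripts to look and compute and a tool call to move; the robot and the scene stay as the last step left them, time stands still between calls to the robot, and variables do not carry over. Pictures are saved under pics/ and viewed, at most 10 in all, crops included, and the job is handed in when it is done.

Besides the shell and the picture viewer there is one more tool, called after "Call:" by a JSON object that holds its "api" and its "payload", one argument or row to a line. send_rows: Moves the arm, as the interface text tells. Its arguments: {"type":"object","properties":{"deltas":{"type":"array","items":{"type":"number"}},"squeeze":{"type":"number"}},"required":["deltas"]}

```bash
mkdir -p pics; ls
python3 - <<'E'
from workcell import r,camera,get_calibration
import cv2,numpy as np
s=r.sense();print({k:np.round(v,3) for k,v in s.items()})
for n in("scene","top"):
    c=get_calibration(n);print(n,c["mtx"],np.round(c["T"],4),[k for k in c])
    cv2.imwrite(f"pics/{n}.png",camera(n))
a=cv2.imread("pics/scene.png");b=cv2.imread("pics/top.png")
E
```

```text
pics
{'time': np.float64(0.0), 'q': array([ 1.089,  0.616, -0.013,  1.425,  0.008,  1.103, -0.04 ]), 'joint_velocities': array([ 0.   , -0.001, -0.001, -0.004, -0.   ,  0.001, -0.001]), 'tau': array([-0.0000e+00, -4.5893e+01,  2.0900e-01, -1.6574e+01, -6.1000e-02,
        2.1000e-02,  0.0000e+00]), 'ee_pos': array([ 0.285, -0.583,  0.218]), 'tcp_rot': array([[ 0.898,  0.439, -0.001],
       [ 0.439, -0.898,  0.002],
       [-0.   , -0.003, -1.   ]]), 'force': array([0.713, 1.223, 0.01 ]), 'wrist_torque': array([ 0.039, -0.04 , -0.01 ]), 'grasp_force': np.float64(0.0), 'width': np.float64(0.093)}
scene [[378.82379494   0.         260.70283835]
 [  0.         378.82379494 194.28641858]
 [  0.           0.           1.        ]] [[ 5.683e-01 -6.936e-01  4.426e-01  9.838e-01]
 [ 8.228e-01  4.789e-01 -3.059e-01 -1.929e-01]
 [ 2.000e-04  5.380e-01  8.429e-01  9.404e-01]
 [ 0.000e+00  0.000e+00  0.000e+00  1.000e+00]] ['mtx', 'T']
top [[382.1128047    0.         256.9017816 ]
 [  0.         382.1128047  199.75007181]
 [  0.           0.           1.        ]] [[ 2.8000e-02  9.9700e-01 -7.1800e-02  4.3740e-01]
 [-9.9960e-01  2.8000e-02 -1.2000e-03  8.8100e-02]
 [ 8.0000e-04  7.1800e-02  9.9740e-01  1.2118e+00]
 [ 0.0000e+00  0.0000e+00  0.0000e+00  1.0000e+00]] ['mtx', 'T']
```

View pics/scene.png

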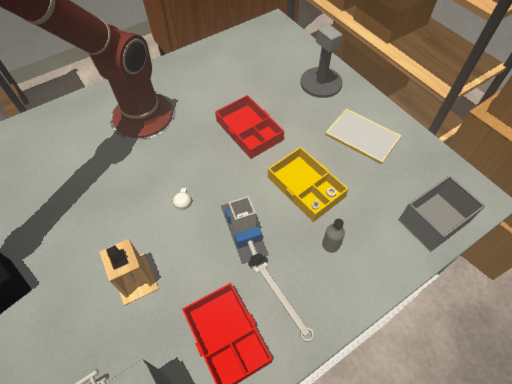

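View pics/top.png

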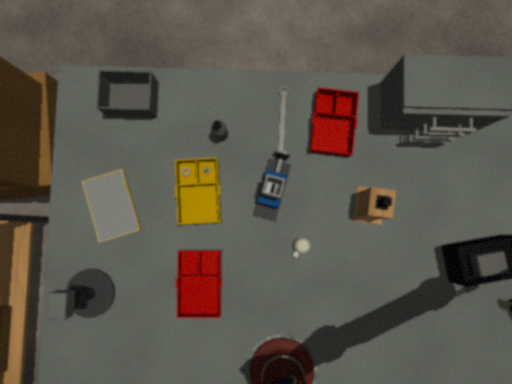

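Scene: the rack with the black picker is at about (120,255), the tube in the blue vise at (243,210) and the yellow organiser at (307,183). In the top view they are at (380,203), (272,186) and (198,190). Next I enlarge crops.

```bash
cat > h.py <<'E'
import numpy as np,cv2
from workcell import r,camera,get_calibration
def ray(c,u,v):
    K=c["mtx"];T=c["T"];d=np.array([(u-K[0,2])/K[0,0],-(v-K[1,2])/K[1,1],-1.])
    return T[:3,3],T[:3,:3]@d
def onz(c,u,v,z):
    o,d=ray(c,u,v);return (o+d*(z-o[2])/d[2])[:3]
def px(c,p):
    q=c["T"][:3,:3].T@(np.asarray(p)-c["T"][:3,3]);K=c["mtx"]
    return K[0,0]*q[0]/-q[2]+K[0,2],-K[1,1]*q[1]/-q[2]+K[1,2]
def tri(c1,p1,c2,p2):
    A=np.zeros((3,3));b=np.zeros(3)
    for c,p in((c1,p1),(c2,p2)):
        o,d=ray(c,*p);d=d/np.linalg.norm(d);M=np.eye(3)-np.outer(d,d);A+=M;b+=M@o
    return np.linalg.solve(A,b)
E
python3 - <<'E'
from h import *
t=cv2.imread("pics/top.png");s=cv2.imread("pics/scene.png")
z=lambda im,x,y,w,h,k:cv2.resize(im[y:y+h,x:x+w],None,fx=k,fy=k,interpolation=cv2.INTER_CUBIC)
A=z(t,350,175,50,50,6);B=z(t,245,150,50,75,6)[:,:,:];C=z(s,95,230,70,75,6);D=z(s,215,190,60,75,6)
canvas=np.zeros((600,800,3),np.uint8)
def put(im,x,y,):
    canvas[y:y+im.shape[0],x:x+im.shape[1]]=im[:600-y,:800-x]
put(A[:300,:300],0,0);put(cv2.resize(B,(200,300)),0,300);put(cv2.resize(C,(280,300)),310,0);put(cv2.resize(D,(240,300)),310,300)
cv2.imwrite("pics/crops.png",canvas)
c=get_calibration("top");
for n,u,v,h in(("rack",376,203,.128),("tube",272,187,.12),("org",198,192,.045)): print(n,onz(c,u,v,h),onz(c,u,v,0))
cs=get_calibration("scene")
print("tube tri",tri(c,(272,187),cs,(243,208)),"rack",tri(c,(383,203),cs,(118,257)))
# organiser mask
hsv=cv2.cvtColor(t,cv2.COLOR_BGR2HSV);m=cv2.inRange(hsv,(22,150,90),(34,255,255))
cn=max(cv2.findContours(m,0,2)[0],key=cv2.contourArea);print(cv2.minAreaRect(cn))
E
```

```text
rack [ 0.51562087 -0.2492879   0.128     ] [ 0.52486519 -0.2891357   0.        ]
tube [0.55387308 0.04708181 0.12      ] [0.56668058 0.04257346 0.        ]
org [0.54011279 0.27063768 0.045     ] [0.54407616 0.27767788 0.        ]
tube tri [0.5554387  0.0474439  0.10914922] rack [ 0.51586654 -0.2656052   0.13614614]
((197.45516967773438, 190.73794555664062), (65.18144226074219, 45.45084762573242), 86.633544921875)
```

View pics/crops.png

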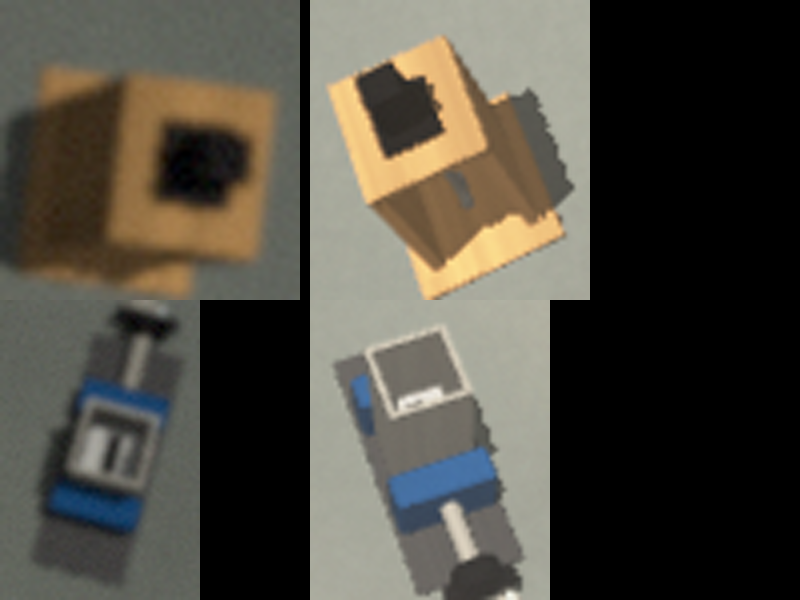

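The crops show the rack plate's centre near top pixel (382,203), with its long side turned about -6° from world x. The vise and tube axis is at about -16°, with the slot along it. I move above the picker, turning +58°, and look from there.

Call:
{"api": "send_rows", "payload": {
  "deltas": [0,20,27,10,5,0,40,54,20,10,0,60,80,30,15,0,80,107,40,20,0,100,134,50,25,0,120,160,60,30,0,140,187,65,35,0,160,214,65,40,0,180,240,65,45,0,200,267,65,50,0,220,294,65,54,0,230,318,65,58]
}}

```text
time: 1.3
ee_pos: [0.5168, -0.2636, 0.283]
tcp_rot: [[0.099, 0.995, -0.0], [0.995, -0.099, 0.001], [0.001, -0.0, -1.0]]
force: [-0.6, -0.6, 0.2]
width: 0.0929
grasp_force: 0.0
```

Run:
```python
from h import *
s=r.sense();print(s["time"],s["ee_pos"],s["tcp_rot"].round(3))
c=get_calibration("wrist");print(c["T"].round(3),c["mtx"].round(1))
im=camera("wrist");cv2.imwrite("pics/w1.png",im)
```

```text
1.3 [ 0.51682707 -0.26357262  0.28302169] [[ 0.099  0.995 -0.   ]
 [ 0.995 -0.099  0.001]
 [ 0.001 -0.    -1.   ]]
[[ 0.995  0.094  0.03   0.525]
 [-0.099  0.949  0.299 -0.18 ]
 [-0.001 -0.3    0.954  0.45 ]
 [ 0.     0.     0.     1.   ]] [[308.2   0.  257.5]
 [  0.  308.2 189.2]
 [  0.    0.    1. ]]
```

View pics/w1.png

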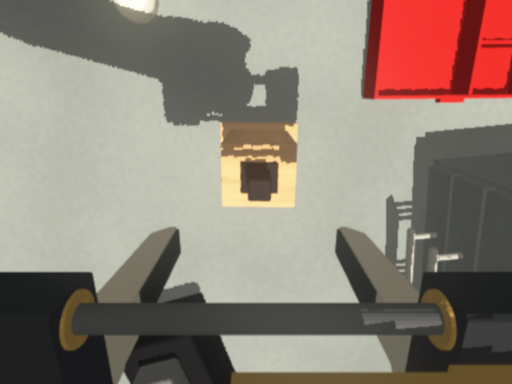

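The wrist view shows the rack plate at about (222–296, 155–207) with the black flange and block at (260,181). Alignment looks square. I measure the rack and block edges.

Run:
```python
from h import *
c=get_calibration("wrist");im=cv2.imread("pics/w1.png")
for u,v,z in((222,207,.128),(296,207,.128),(296,157,.128),(222,157,.128),(260,181,.133)):print(onz(c,u,v,z).round(4))
cv2.imwrite("pics/w1c.png",cv2.resize(np.clip(im[140:215,215:305]*2.0,0,255).astype(np.uint8),None,fx=8,fy=8,interpolation=cv2.INTER_NEAREST))
p=[(.516,-.265)]
```

```text
[ 0.4757 -0.2916  0.128 ]
[ 0.5579 -0.299   0.128 ]
[ 0.5609 -0.2425  0.128 ]
[ 0.4827 -0.2354  0.128 ]
[ 0.5206 -0.264   0.133 ]
```

View pics/w1c.png

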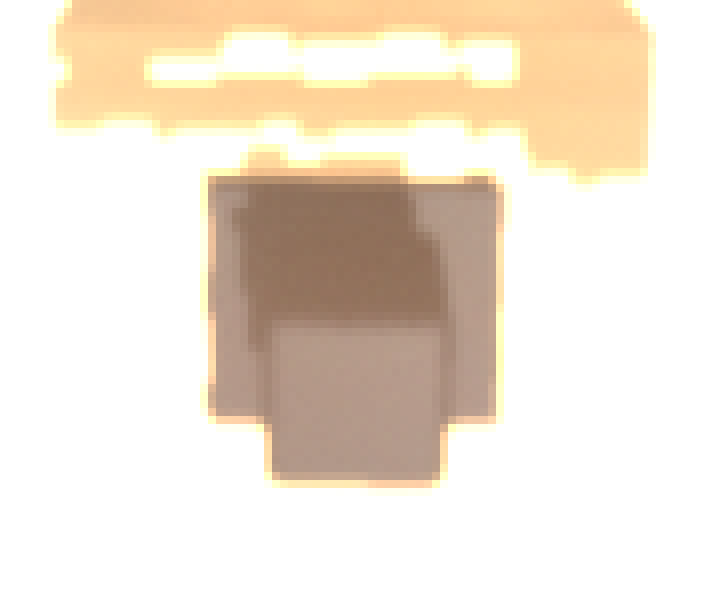

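The crop shows the flange at crop (210–500, 178–418) and the block top at (268–443, 322–480), both square to the image.

Run:
```python
from h import *
c=get_calibration("wrist")
f=lambda x,y:(215+x/8-.5,140+y/8-.5)
print(onz(c,*f(355,298),.133),onz(c,*f(355.5,401),.176))
a=onz(c,*f(210,418),.133);b=onz(c,*f(499,418),.133);print(np.degrees(np.arctan2(*(b-a)[1::-1])),np.linalg.norm(b-a))
print(r.sense()["ee_pos"])
```

```text
[ 0.51982021 -0.25918879  0.133     ] [ 0.51958821 -0.26016752  0.176     ]
-5.152945595764509 0.03908034500346408
[ 0.51866425 -0.25774012  0.2832618 ]
```

Call:
{"api": "send_rows", "payload": {
  "deltas": [0,0,0,0,0,0,0,0,0,0,0,0,0,0,0,0,0,0,0,0]
}}

```text
time: 1.75
ee_pos: [0.5148, -0.2675, 0.2835]
tcp_rot: [[0.106, 0.994, -0.001], [0.994, -0.106, -0.001], [-0.001, -0.001, -1.0]]
force: [-0.2, 0.8, 0.1]
width: 0.0926
grasp_force: 0.0
```

Run:
```python
from h import *
c=get_calibration("wrist");s=r.sense();im=camera("wrist")
print(s["ee_pos"],np.degrees(np.arctan2(s["tcp_rot"][1,1],s["tcp_rot"][0,1])))
m=(im.max(2)<70).astype(np.uint8);n,l,st,ce=cv2.connectedComponentsWithStats(m[120:230,215:305].copy())
for k in range(1,n):
    if st[k,4]>300:print(st[k],ce[k])
i=l==l[int(178-120),int(259-215)]
ys,xs=np.nonzero(i);ys+=120;xs+=215
rows=[(y,xs[ys==y].min(),xs[ys==y].max()) for y in np.unique(ys)];print(rows)
```

```text
[ 0.51475497 -0.26745215  0.28349223] -6.11267210600513
[(np.int64(120), np.int64(215), np.int64(304)), (np.int64(121), np.int64(215), np.int64(304)), (np.int64(122), np.int64(215), np.int64(304)), (np.int64(123), np.int64(215), np.int64(304)), (np.int64(124), np.int64(215), np.int64(304)), (np.int64(125), np.int64(215), np.int64(304)), (np.int64(126), np.int64(215), np.int64(304)), (np.int64(127), np.int64(215), np.int64(304)), (np.int64(128), np.int64(215), np.int64(304)), (np.int64(129), np.int64(215), np.int64(304)), (np.int64(130), np.int64(215), np.int64(304)), (np.int64(131), np.int64(215), np.int64(304)), (np.int64(132), np.int64(215), np.int64(304)), (np.int64(133), np.int64(215), np.int64(304)), (np.int64(134), np.int64(215), np.int64(304)), (np.int64(135), np.int64(215), np.int64(304)), (np.int64(136), np.int64(215), np.int64(304)), (np.int64(137), np.int64(215), np.int64(304)), (np.int64(138), np.int64(215), np.int64(304)), (np.int64(139), np.int64(215), np.int64(304)), (np.int64(140), np.int64(215), np.int64(304)), (np.int64(141), np.int64(215), np.int64(304)), (np.int64
[... 3426 characters left out ...]
int64(215), np.int64(215), np.int64(304)), (np.int64(216), np.int64(215), np.int64(304)), (np.int64(217), np.int64(215), np.int64(304)), (np.int64(218), np.int64(215), np.int64(304)), (np.int64(219), np.int64(215), np.int64(304)), (np.int64(220), np.int64(215), np.int64(304)), (np.int64(221), np.int64(215), np.int64(304)), (np.int64(222), np.int64(215), np.int64(304)), (np.int64(223), np.int64(215), np.int64(304)), (np.int64(224), np.int64(215), np.int64(304)), (np.int64(225), np.int64(215), np.int64(304)), (np.int64(226), np.int64(215), np.int64(304)), (np.int64(227), np.int64(215), np.int64(304)), (np.int64(228), np.int64(215), np.int64(304)), (np.int64(229), np.int64(215), np.int64(304))]
```

Run:
```python
from h import *
c=get_calibration("wrist");s=r.sense();im=camera("wrist");cv2.imwrite("pics/w2.png",im)
print(s["ee_pos"],c["T"][:3,3],r.sense()["ee_pos"])
g=im[145:215,225:300].max(2);print(np.percentile(g,[2,10,20,50]))
m=(g<75).astype(np.uint8);n,l,st,ce=cv2.connectedComponentsWithStats(m)
k=1+np.argmax(st[1:,4]);x,y,w,h,_=st[k];print(x+225,y+145,w,h)
for yy in range(y,y+h,3):
    q=np.nonzero(l[yy]==k)[0]+225;print(yy+145,q.min(),q.max(),end="; ")
```

```text
[ 0.51490483 -0.26717099  0.28355295] [ 0.52374936 -0.18345878  0.45037677] [ 0.51508403 -0.26685683  0.28358812]
[ 76.  91.  97. 197.]
255 160 12 3
160 255 266;
```

Run:
```python
from h import *
im=cv2.imread("pics/w2.png")
# dark = low saturation/brightness vs plywood: use blue-insensitive red channel
g=im[145:215,225:300,2];m=(g<110).astype(np.uint8);n,l,st,ce=cv2.connectedComponentsWithStats(m)
for k in range(1,n):
    if st[k,4]>100:
        x,y,w,h,_=st[k];print(x+225,y+145,w,h)
        for yy in range(y,y+h,2):
            q=np.nonzero(l[yy]==k)[0]+225;print(yy+145,q.min(),q.max(),end="; ")
```

```text
242 158 37 38
158 243 278; 160 243 278; 162 243 278; 164 243 278; 166 243 278; 168 243 278; 170 243 278; 172 243 278; 174 243 278; 176 243 277; 178 243 277; 180 243 277; 182 243 277; 184 243 277; 186 243 277; 188 249 272; 190 251 271; 192 251 271; 194 251 271;
```

Run:
```python
from h import *
c=get_calibration("wrist");c["T"][:3,3]=[.52375,-.18346,.45038]
print(onz(c,260.3,172.5,.133),onz(c,261,195.5,.176)+np.array([0,.011,0]))
```

```text
[ 0.51784261 -0.26516091  0.133     ] [ 0.51699705 -0.26533704  0.176     ]
```

Call:
{"api": "send_rows", "payload": {
  "deltas": [0,2,1,-30,0.5,0,2,1,-60,0.5,0,2,1,-90,0.5,0,2,1,-115,0.5,0,2,1,-132,0.5,0,2,1,-143.5,0.5,0,2,1,-143.5,0.5]
}}

```text
time: 2.55
ee_pos: [0.5166, -0.2648, 0.1387]
tcp_rot: [[0.095, 0.995, -0.003], [0.995, -0.095, 0.001], [0.001, -0.003, -1.0]]
force: [0.2, 0.2, -0.3]
width: 0.0932
grasp_force: 0.0
```

Call:
{"api": "send_rows", "payload": {
  "deltas": [0.5,0,0,0,0,0.8,0,0,0,0,1,0,0,0,0,1,0,0,0,0,1,0,0,0,0,1,0,0,0,0,1,0,0,0,0,1,0,0,0,0],
  "squeeze": 40
}}

```text
time: 3.35
ee_pos: [0.5175, -0.2649, 0.1401]
tcp_rot: [[0.095, 0.995, -0.0], [0.995, -0.095, 0.0], [0.0, -0.0, -1.0]]
force: [0.5, -0.1, 0.2]
width: 0.0338
grasp_force: 0.0
```

Call:
{"api": "send_rows", "payload": {
  "deltas": [1,0,0,0,0,1,0,0,0,0,1,0,0,0,0,1,0,0,0,0]
}}

```text
time: 3.75
ee_pos: [0.5176, -0.2649, 0.1401]
tcp_rot: [[0.095, 0.995, 0.0], [0.995, -0.095, 0.0], [0.0, 0.0, -1.0]]
force: [-0.3, -0.4, -1.0]
width: 0.0216
grasp_force: 40.0
```

Call:
{"api": "send_rows", "payload": {
  "deltas": [1,0,0,3,0,1,0,0,8,0,1,0,0,20,0,1,0,0,40,0,1,0,0,65,0,1,0,0,90,0,1,0,0,115,0,1,0,0,140,0,1,0,0,155,0,1,0,0,160,0]
}}

```text
time: 4.75
ee_pos: [0.5184, -0.265, 0.3031]
tcp_rot: [[0.095, 0.995, 0.004], [0.996, -0.095, -0.002], [-0.002, 0.005, -1.0]]
force: [-0.0, -0.3, -0.8]
width: 0.022
grasp_force: 40.0
```

Call:
{"api": "send_rows", "payload": {
  "deltas": [1,1,10,0,-1,1,2,30,0,-2,1,4,55,0,-3,1,5,80,0,-4,1,6,105,0,-5,1,8,130,0,-6,1,9,155,0,-7,1,11,180,0,-8,1,12,200,0,-9,1,13,217,0,-10,1,14,227,0,-10.5,1,14,231,0,-10.5]
}}

```text
time: 5.95
ee_pos: [0.5313, -0.0328, 0.3]
tcp_rot: [[0.273, 0.962, -0.001], [0.962, -0.273, 0.0], [0.0, -0.001, -1.0]]
force: [0.7, 0.3, -2.2]
width: 0.0219
grasp_force: 40.0
```

Call:
{"api": "send_rows", "payload": {
  "deltas": [1,0,0,0,0,1,0,0,0,0,1,0,0,0,0,1,0,0,0,0]
}}

```text
time: 6.35
ee_pos: [0.5315, -0.0348, 0.3001]
tcp_rot: [[0.276, 0.961, -0.0], [0.961, -0.276, -0.0], [-0.0, -0.0, -1.0]]
force: [-0.2, 0.1, -1.4]
width: 0.0217
grasp_force: 40.0
```

Run:
```python
from h import *
import pickle
s=r.sense();c=get_calibration("wrist");im=camera("wrist");cv2.imwrite("pics/w3.png",im)
pickle.dump((c,s),open("w3.pkl","wb"));print(s["ee_pos"],r.sense()["ee_pos"],s["tcp_rot"].round(3))
u,v=map(int,px(c,(.555,.047,.12)));print(u,v)
x,y=max(u-50,0),max(v-50,0)
b=cv2.resize(im[y:y+100,x:x+133],None,fx=6,fy=6,interpolation=cv2.INTER_CUBIC);print(x,y);cv2.imwrite("pics/w3c.png",b)
```

```text
[ 0.53150608 -0.03479048  0.30005749] [ 0.53151361 -0.0346212   0.30009402] [[ 0.276  0.961 -0.   ]
 [ 0.961 -0.276 -0.   ]
 [-0.    -0.    -1.   ]]
257 90
207 40
```

View pics/w3c.png

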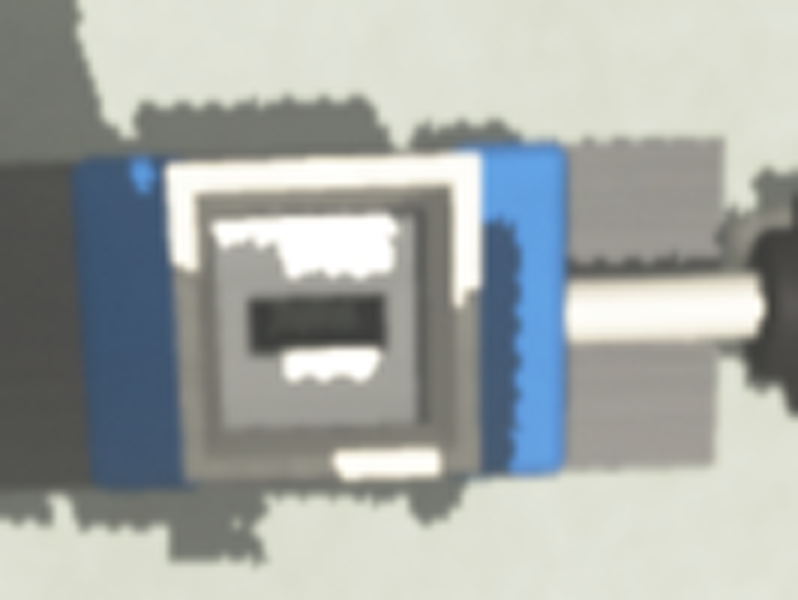

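The crop shows the dark slot at crop (250–385, 296–353), inside the grey spacer top. The tube rim's outer edge runs from (165,160) to (480,478).

Run:
```python
from h import *
import pickle
c,s=pickle.load(open("w3.pkl","rb"));im=cv2.imread("pics/w3.png")
big=cv2.resize(im[80:110,240:285],None,fx=8,fy=8,interpolation=cv2.INTER_LINEAR).max(2)
m=(big<105).astype(np.uint8)
for cn in cv2.findContours(m,0,2)[0]:
    if cv2.contourArea(cn)>3000:
        rc=cv2.minAreaRect(cn);p=cv2.boxPoints(rc);q=[(240+(a+.5)/8-.5,80+(b+.5)/8-.5) for a,b in p]
        w=np.array([onz(c,*k,.052) for k in q]);print(rc,w.mean(0));print(np.diff(w,axis=0)[:2,:2],[np.degrees(np.arctan2(d[1],d[0])) for d in np.diff(w,axis=0)[:2]])
f=lambda x,y:(207+(x+.5)/6-.5,40+(y+.5)/6-.5)
tc=np.array([onz(c,*f(*k),.12) for k in((165,163),(482,153),(480,472),(185,482))]);print("tube",tc.round(4),tc.mean(0))
sp=np.array([onz(c,*f(*k),.052) for k in((210,222),(405,213),(415,425),(222,432))]);print("spacer",sp.round(4),sp.mean(0))
print(np.degrees(np.arctan2(s["tcp_rot"][1,1],s["tcp_rot"][0,1])))
```

```text
((158.4515380859375, 111.43402099609375), (71.74411010742188, 179.40567016601562), 87.39744567871094) [0.55616696 0.04322239 0.052     ]
[[ 0.02790698 -0.00674005]
 [-0.0024008  -0.01074513]] [np.float64(-13.577954842352126), np.float64(-102.59483008058692)]
tube [[0.5378 0.0768 0.12  ]
 [0.5915 0.063  0.12  ]
 [0.5776 0.0104 0.12  ]
 [0.525  0.0237 0.12  ]] [0.55796904 0.04347371 0.12      ]
spacer [[0.5402 0.0691 0.052 ]
 [0.5802 0.0595 0.052 ]
 [0.5709 0.017  0.052 ]
 [0.5301 0.0272 0.052 ]] [0.5553475  0.04320818 0.052     ]
-16.022798208569032
```

Run:
```python
from h import *
import pickle
c,s=pickle.load(open("w3.pkl","rb"));im=cv2.imread("pics/w3.png")
x,y,z=s["ee_pos"];R=s["tcp_rot"];f=np.array([x,y,z-.1321])
for d in(-.012,.012):print(px(c,f+R[:,1]*d),px(c,f+R[:,1]*d+[0,0,.007]))
u,v=map(int,px(c,f));print(u,v)
b=cv2.resize(im[v-25:v+75,u-65:u+65],None,fx=6,fy=6,interpolation=cv2.INTER_CUBIC);print(u-65,v-25);cv2.imwrite("pics/foot.png",b[:600])
```

```text
(np.float64(245.80136674916304), np.float64(179.2191528659856)) (np.float64(245.54104810781212), np.float64(181.14389314094817))
(np.float64(269.62852060220825), np.float64(179.20913122731892)) (np.float64(269.8917031607811), np.float64(181.13372311547096))
257 179
192 154
```

View pics/foot.png

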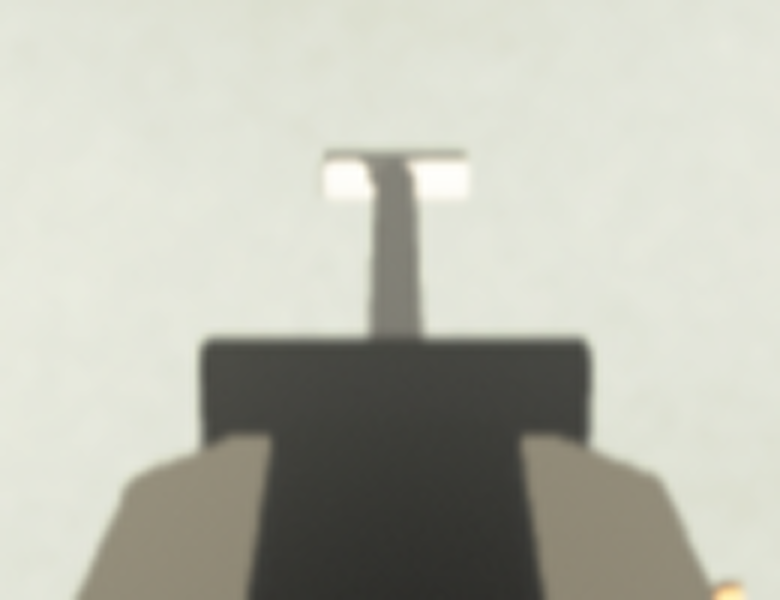

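The foot spans crop (322–470, 150–200). It is centred sideways and sits about 2.4 mm towards -tool x of where I expected it, so I correct for that. Next I go over the slot and descend to just above the spacer.

Call:
{"api": "send_rows", "payload": {
  "deltas": [1,3,10,0,1,1,8,25,0,2,1,14,45,0,2.4,1,19,60,0,2.4,1,23,72,0,2.4,1,25,79,0,2.4,1,25,80,0,2.4,1,25,80,0,2.4,1,25,80,0,2.4,1,25,80,-10,2.4,1,25,80,-25,2.4,1,25,80,-30,2.4]
}}

```text
time: 7.6
ee_pos: [0.5553, 0.0451, 0.2681]
tcp_rot: [[0.235, 0.972, -0.004], [0.972, -0.235, -0.001], [-0.002, -0.003, -1.0]]
force: [-0.4, -0.1, -1.7]
width: 0.022
grasp_force: 40.0
```

Call:
{"api": "send_rows", "payload": {
  "deltas": [1,0,0,0,0,1,0,0,0,0,1,0,0,0,0]
}}

```text
time: 7.9
ee_pos: [0.5569, 0.0461, 0.2708]
tcp_rot: [[0.234, 0.972, 0.001], [0.972, -0.234, 0.0], [0.001, 0.001, -1.0]]
force: [0.1, -0.0, -1.0]
width: 0.0219
grasp_force: 40.0
```

Run:
```python
from h import *
c=get_calibration("wrist");s=r.sense();im=camera("wrist");cv2.imwrite("pics/w4.png",im)
print(s["time"],s["ee_pos"],np.degrees(np.arctan2(s["tcp_rot"][1,1],s["tcp_rot"][0,1])),s["force"],s["wrist_torque"])
u,v=map(int,px(c,s["ee_pos"]-[0,0,.1321]));print(u,v,px(c,(.556,.0432,.052)))
b=cv2.resize(im[v-40:v+60,u-65:u+65],None,fx=6,fy=6,interpolation=cv2.INTER_CUBIC);print(u-65,v-40);cv2.imwrite("pics/w4c.png",b[:600])
```

```text
7.9 [0.55694932 0.04614569 0.27075089] -13.547729416387867 [ 0.06397754 -0.02340016 -1.03678765] [-0.04657255 -0.06995543  0.03737796]
257 179 (np.float64(257.3069963170674), np.float64(163.34661421762578))
192 139
```

View pics/w4c.png

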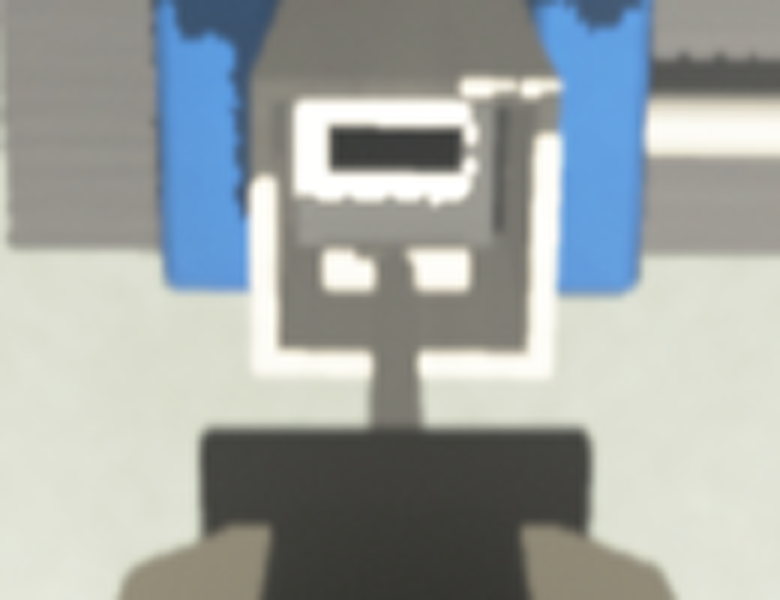

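The crop shows the slot (330–462) and the foot (322–470) both centred at column 396, so they are aligned. I descend to just above the spacer.

Call:
{"api": "send_rows", "payload": {
  "deltas": [1,0,0,-12,0,1,0,0,-28,0,1,0,0,-46,0,1,0,0,-62,0,1,0,0,-74,0,1,0,0,-80,0,1,0,0,-80,0,1,0,0,-80,0]
}}

```text
time: 8.75
ee_pos: [0.557, 0.0462, 0.1906]
tcp_rot: [[0.234, 0.972, 0.001], [0.972, -0.234, 0.0], [0.001, 0.001, -1.0]]
force: [-0.2, -0.2, -0.5]
width: 0.0217
grasp_force: 40.0
```

Call:
{"api": "send_rows", "payload": {
  "deltas": [1,0,0,-2,0,1,0,0,-4,0,1,0,0,-6,0,1,0,0,-8,0,1,0,0,-10,0,1,0,0,-10,0]
}}

```text
time: 9.35
ee_pos: [0.5563, 0.046, 0.1798]
tcp_rot: [[0.234, 0.972, -0.001], [0.972, -0.234, -0.0], [-0.0, -0.001, -1.0]]
force: [-0.5, -0.2, -0.9]
width: 0.0219
grasp_force: 40.0
```

Call:
{"api": "send_rows", "payload": {
  "deltas": [1,0,0,-2,0,1,0,0,-4,0,1,0,0,-6,0,1,0,0,-8,0,1,0,0,-10,0,1,0,0,-10,0]
}}

```text
time: 9.95
ee_pos: [0.5563, 0.0461, 0.1698]
tcp_rot: [[0.234, 0.972, -0.001], [0.972, -0.234, -0.0], [-0.0, -0.001, -1.0]]
force: [0.8, 0.2, -0.6]
width: 0.0218
grasp_force: 40.0
```

Call:
{"api": "send_rows", "payload": {
  "deltas": [1,0,0,-0.7,0,1,0,0,-1.3,0,1,0,0,-1.3,0]
}}

```text
time: 10.25
ee_pos: [0.5565, 0.0461, 0.1688]
tcp_rot: [[0.234, 0.972, -0.0], [0.972, -0.234, 0.0], [-0.0, -0.0, -1.0]]
force: [0.3, -0.2, -1.6]
width: 0.022
grasp_force: 40.0
```

Call:
{"api": "send_rows", "payload": {
  "deltas": [1,0,0,-0.7,0,1,0,0,-1.3,0,1,0,0,-1.3,0]
}}

```text
time: 10.55
ee_pos: [0.5565, 0.0461, 0.1674]
tcp_rot: [[0.234, 0.972, -0.0], [0.972, -0.234, 0.0], [-0.0, -0.0, -1.0]]
force: [-0.3, -0.4, -1.3]
width: 0.0222
grasp_force: 40.0
```

Call:
{"api": "send_rows", "payload": {
  "deltas": [1,0,0,-0.7,0,1,0,0,-1.3,0,1,0,0,-1.3,0]
}}

```text
time: 10.85
ee_pos: [0.5565, 0.0461, 0.1661]
tcp_rot: [[0.234, 0.972, -0.0], [0.972, -0.234, -0.0], [-0.0, -0.0, -1.0]]
force: [0.6, -0.4, -1.0]
width: 0.0217
grasp_force: 40.0
```

Call:
{"api": "send_rows", "payload": {
  "deltas": [1,0,0,-0.7,0,1,0,0,-1.3,0,1,0,0,-1.3,0]
}}

```text
time: 11.15
ee_pos: [0.5565, 0.0461, 0.1648]
tcp_rot: [[0.234, 0.972, -0.0], [0.972, -0.234, -0.0], [-0.0, -0.0, -1.0]]
force: [0.9, 1.2, -1.7]
width: 0.0215
grasp_force: 40.0
```

Call:
{"api": "send_rows", "payload": {
  "deltas": [1,0,0,-0.7,0,1,0,0,-1.3,0,1,0,0,-1.3,0]
}}

```text
time: 11.45
ee_pos: [0.5565, 0.0461, 0.1635]
tcp_rot: [[0.234, 0.972, -0.0], [0.972, -0.234, -0.0], [-0.0, -0.0, -1.0]]
force: [0.2, 0.7, -1.4]
width: 0.0219
grasp_force: 40.0
```

Call:
{"api": "send_rows", "payload": {
  "deltas": [1,0,0,-0.7,0,1,0,0,-1.3,0,1,0,0,-1.3,0]
}}

```text
time: 11.75
ee_pos: [0.5565, 0.0461, 0.1622]
tcp_rot: [[0.234, 0.972, -0.0], [0.972, -0.234, 0.0], [-0.0, -0.0, -1.0]]
force: [0.5, 0.5, -1.6]
width: 0.0219
grasp_force: 40.0
```

Call:
{"api": "send_rows", "payload": {
  "deltas": [1,0,0,-0.7,0,1,0,0,-1.3,0,1,0,0,-1.3,0]
}}

```text
time: 12.05
ee_pos: [0.5565, 0.0461, 0.1609]
tcp_rot: [[0.234, 0.972, -0.0], [0.972, -0.234, -0.0], [-0.0, -0.0, -1.0]]
force: [-0.2, 0.7, -2.5]
width: 0.0215
grasp_force: 40.0
```

Call:
{"api": "send_rows", "payload": {
  "deltas": [1,0,0,-0.7,0,1,0,0,-1.3,0,1,0,0,-1.3,0]
}}

```text
time: 12.35
ee_pos: [0.5565, 0.0461, 0.1596]
tcp_rot: [[0.234, 0.972, -0.0], [0.972, -0.234, 0.0], [-0.0, -0.0, -1.0]]
force: [-0.0, -0.2, -1.7]
width: 0.0218
grasp_force: 40.0
```

Call:
{"api": "send_rows", "payload": {
  "deltas": [1,0,0,-0.7,0,1,0,0,-1.3,0,1,0,0,-1.3,0]
}}

```text
time: 12.65
ee_pos: [0.5565, 0.0461, 0.1583]
tcp_rot: [[0.234, 0.972, -0.0], [0.972, -0.234, 0.0], [-0.0, -0.0, -1.0]]
force: [0.1, -1.0, -0.6]
width: 0.0218
grasp_force: 40.0
```

Call:
{"api": "send_rows", "payload": {
  "deltas": [1,0,0,-0.7,0,1,0,0,-1.3,0,1,0,0,-1.3,0]
}}

```text
time: 12.95
ee_pos: [0.5565, 0.0461, 0.157]
tcp_rot: [[0.234, 0.972, -0.0], [0.972, -0.234, 0.0], [-0.0, -0.0, -1.0]]
force: [0.2, 0.2, -1.7]
width: 0.0219
grasp_force: 40.0
```

Call:
{"api": "send_rows", "payload": {
  "deltas": [1,0,0,-0.7,0,1,0,0,-1.3,0,1,0,0,-1.3,0]
}}

```text
time: 13.25
ee_pos: [0.5566, 0.0462, 0.1564]
tcp_rot: [[0.234, 0.972, 0.0], [0.972, -0.234, -0.0], [0.0, 0.0, -1.0]]
force: [-1.3, -0.0, 3.3]
width: 0.0218
grasp_force: 40.0
```

Call:
{"api": "send_rows", "payload": {
  "deltas": [1,0,0,-0.3,0,1,0,0,-0.6,0,1,0,0,-0.6,0]
}}

```text
time: 13.55
ee_pos: [0.5566, 0.0462, 0.156]
tcp_rot: [[0.234, 0.972, 0.0], [0.972, -0.234, -0.0], [0.0, 0.0, -1.0]]
force: [-2.1, 0.5, 5.9]
width: 0.0221
grasp_force: 40.0
```

Run:
```python
from h import *
s=r.sense();print(s["ee_pos"],s["force"])
for k in range(2):camera("wrist");print(r.sense()["force"],r.sense()["ee_pos"])
```

```text
[0.5566342  0.04618082 0.15598993] [-2.12937044  0.45179997  5.86549342]
[-1.72237244 -0.04246478  6.59765927] [0.55662052 0.046212   0.15599546]
[-0.64394616 -0.72725414  5.63994383] [0.55665419 0.04620466 0.15603541]
```

Bearing at about 7 N. Now the quarter turn.

Call:
{"api": "send_rows", "payload": {
  "deltas": [1,-0.1,-0.1,0,7.5,1,-0.2,-0.2,0,15,1,-0.3,-0.3,0,22.5,1,-0.5,-0.3,0,30,1,-0.6,-0.4,0,37.5,1,-0.7,-0.5,0,45,1,-0.8,-0.5,0,52.5,1,-1,-0.6,0,60,1,-1.1,-0.7,0,67.5,1,-1.2,-0.8,0,75,1,-1.3,-0.8,0,82.5,1,-1.4,-0.9,0,90]
}}

```text
time: 14.85
ee_pos: [0.5566, 0.0456, 0.1562]
tcp_rot: [[-0.973, 0.229, 0.004], [0.229, 0.973, 0.001], [-0.003, 0.002, -1.0]]
force: [-0.2, 0.3, 4.4]
width: 0.0217
grasp_force: 40.0
```

Call:
{"api": "send_rows", "payload": {
  "deltas": [1,0,0,0,0,1,0,0,0,0,1,0,0,0,0]
}}

```text
time: 15.15
ee_pos: [0.5565, 0.0456, 0.1561]
tcp_rot: [[-0.972, 0.235, 0.003], [0.235, 0.972, 0.001], [-0.003, 0.002, -1.0]]
force: [-0.3, 0.6, 4.5]
width: 0.0218
grasp_force: 40.0
```

Call:
{"api": "send_rows", "payload": {
  "deltas": [1,0,0,2,0,1,0,0,5,0,1,0,0,8,0,1,0,0,10,0,1,0,0,12,0,1,0,0,14,0,1,0,0,15,0,1,0,0,16,0,1,0,0,18,0,1,0,0,21,0,1,0,0,24,0,1,0,0,24,0]
}}

```text
time: 16.35
ee_pos: [0.5554, 0.0454, 0.1797]
tcp_rot: [[-0.972, 0.234, 0.001], [0.234, 0.972, 0.0], [-0.001, 0.0, -1.0]]
force: [0.0, -1.0, -2.0]
width: 0.0216
grasp_force: 40.0
```

Call:
{"api": "send_rows", "payload": {
  "deltas": [1,0,0,5,0,1,0,0,13,0,1,0,0,23,0,1,0,0,34,0,1,0,0,45,0,1,0,0,56,0,1,0,0,67,0,1,0,0,78,0,1,0,0,89,0,1,0,0,100,0,1,0,0,112,0,1,0,0,120,0]
}}

```text
time: 17.55
ee_pos: [0.5554, 0.0454, 0.3006]
tcp_rot: [[-0.972, 0.234, 0.001], [0.234, 0.972, 0.0], [-0.001, 0.001, -1.0]]
force: [0.6, -0.1, -2.3]
width: 0.0217
grasp_force: 40.0
```

Call:
{"api": "send_rows", "payload": {
  "deltas": [1,0,0,0,0,1,0,0,0,0,1,0,0,0,0]
}}

```text
time: 17.85
ee_pos: [0.5548, 0.045, 0.2986]
tcp_rot: [[-0.972, 0.234, -0.001], [0.234, 0.972, -0.0], [0.001, -0.001, -1.0]]
force: [0.5, 0.2, -1.3]
width: 0.022
grasp_force: 40.0
```

Run:
```python
from h import *
c=get_calibration("wrist");s=r.sense();im=camera("wrist");cv2.imwrite("pics/w5.png",im);t=camera("top");cv2.imwrite("pics/t5.png",t)
print(s["time"],s["ee_pos"],s["force"],s["q"].round(2))
b=np.vstack([cv2.resize(im[120:250,150:370],None,fx=3,fy=3,interpolation=cv2.INTER_CUBIC)])
o=cv2.resize(t[150:235,165:230],None,fx=2.4,fy=2.4,interpolation=cv2.INTER_CUBIC)
cv=np.zeros((600,660,3),np.uint8);cv[:390]=b;cv[395:395+o.shape[0],:o.shape[1]]=o;cv2.imwrite("pics/w5c.png",cv)
# organiser pose from top view: yellow rim outer at z=.045
ct=get_calibration("top");m=cv2.inRange(cv2.cvtColor(cv2.imread("pics/top.png"),cv2.COLOR_BGR2HSV),(22,150,60),(34,255,255))
cn=max(cv2.findContours(m,0,2)[0],key=cv2.contourArea);p=cv2.boxPoints(cv2.minAreaRect(cn))
w=np.array([onz(ct,*k,.045) for k in p]);print(w.round(4))
```

```text
17.85 [0.55478096 0.0449594  0.2985741 ] [ 0.49487628  0.24106684 -1.34961075] [ 0.41  0.51 -0.86  1.56  0.4   1.26  0.83]
[[0.6384 0.3521 0.045 ]
 [0.6506 0.2125 0.045 ]
 [0.4506 0.1938 0.045 ]
 [0.4386 0.3317 0.045 ]]
```

View pics/w5c.png

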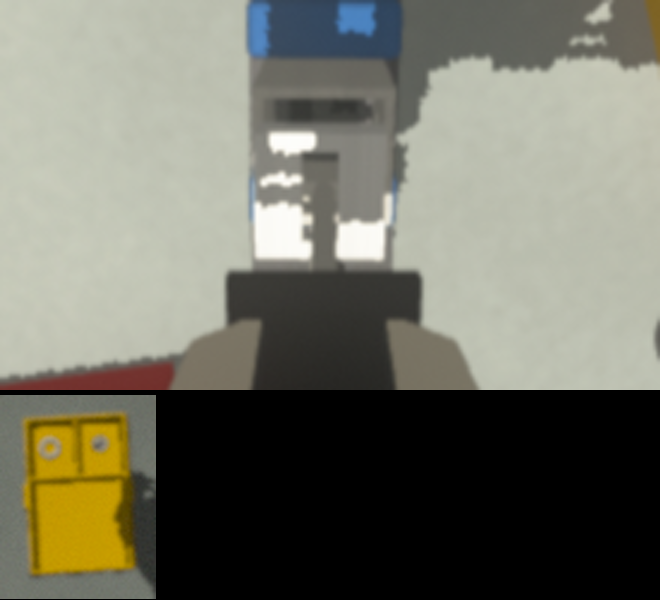

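The spacer hangs on the crossbar above the tube. The large bay's centre is at about (0.507, 0.268), so I carry it over there smoothly.

Call:
{"api": "send_rows", "payload": {
  "deltas": [1,0,2,0,0,1,-1,6,0,0,1,-3,13,0,0,1,-5,23,0,0,1,-8,36,0,0,1,-11,51,0,0,1,-14,67,0,0,1,-18,83,0,0,1,-21,99,0,0,1,-25,115,0,0,1,-28,131,0,0,1,-31,146,0,0]
}}

```text
time: 19.15
ee_pos: [0.5234, 0.1932, 0.2993]
tcp_rot: [[-0.973, 0.233, -0.0], [0.233, 0.973, 0.0], [0.0, 0.0, -1.0]]
force: [0.5, -0.1, -2.5]
width: 0.0218
grasp_force: 40.0
```

Call:
{"api": "send_rows", "payload": {
  "deltas": [1,-3,14,0,0,1,-6,28,0,0,1,-9,41,0,0,1,-11,53,0,0,1,-14,63,0,0,1,-15,70,0,0,1,-16,75,0,0,1,-17,77,0,0,1,-17,77,0,0,1,-17,77,0,0]
}}

```text
time: 20.15
ee_pos: [0.5074, 0.2676, 0.2992]
tcp_rot: [[-0.972, 0.235, 0.0], [0.235, 0.972, -0.001], [-0.0, -0.001, -1.0]]
force: [-0.2, -0.2, -2.8]
width: 0.0213
grasp_force: 40.0
```

Call:
{"api": "send_rows", "payload": {
  "deltas": [1,0,0,-4,0,1,0,0,-12,0,1,0,0,-24,0,1,0,0,-37,0,1,0,0,-50,0,1,0,0,-63,0,1,0,0,-76,0,1,0,0,-89,0,1,0,0,-101,0,1,0,0,-111,0,1,0,0,-117,0,1,0,0,-120,0]
}}

```text
time: 21.35
ee_pos: [0.507, 0.2681, 0.1786]
tcp_rot: [[-0.972, 0.234, -0.001], [0.234, 0.972, -0.0], [0.001, -0.0, -1.0]]
force: [-0.0, -0.3, -1.9]
width: 0.0218
grasp_force: 40.0
```

Call:
{"api": "send_rows", "payload": {
  "deltas": [1,0,0,0,0,1,0,0,0,0,1,0,0,0,0]
}}

```text
time: 21.65
ee_pos: [0.5074, 0.2685, 0.1798]
tcp_rot: [[-0.972, 0.234, 0.001], [0.234, 0.972, 0.001], [-0.001, 0.001, -1.0]]
force: [-1.0, -1.0, -1.8]
width: 0.0218
grasp_force: 40.0
```

Run:
```python
from h import *
s=r.sense();im=camera("wrist");cv2.imwrite("pics/w6.png",im)
print(s["time"],s["ee_pos"],s["force"])
cv2.imwrite("pics/w6c.png",cv2.resize(im[:300,100:450],None,fx=2,fy=2,interpolation=cv2.INTER_CUBIC))
```

```text
21.65 [0.50741453 0.2685135  0.1798354 ] [-0.96321433 -0.95316082 -1.75037684]
```

View pics/w6c.png

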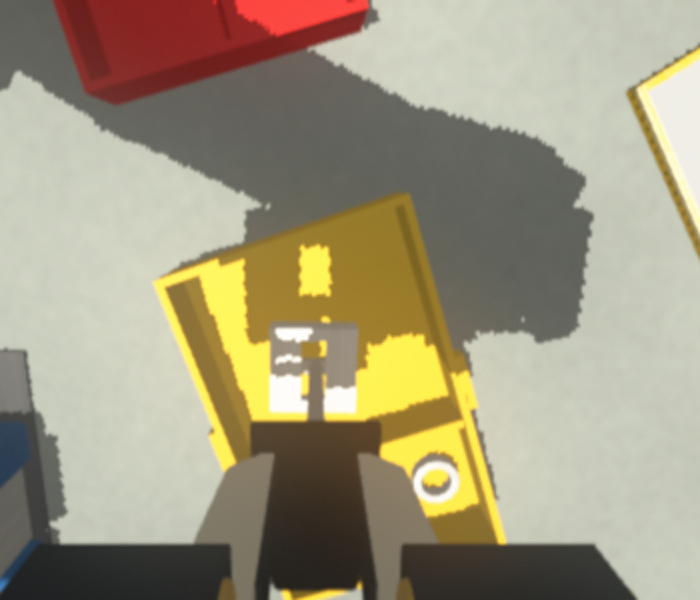

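The spacer hangs well inside the bay outline, at crop (270–357, 325–412). I lower it gently.

Call:
{"api": "send_rows", "payload": {
  "deltas": [1,0,0,-3,0,1,0,0,-9,0,1,0,0,-16,0,1,0,0,-23,0,1,0,0,-29,0,1,0,0,-33,0,1,0,0,-35,0,1,0,0,-35,0]
}}

```text
time: 22.5
ee_pos: [0.507, 0.2682, 0.1439]
tcp_rot: [[-0.972, 0.234, -0.001], [0.234, 0.972, -0.0], [0.0, -0.0, -1.0]]
force: [-0.1, -0.3, -1.9]
width: 0.0216
grasp_force: 40.0
```

Call:
{"api": "send_rows", "payload": {
  "deltas": [1,0,0,-0.7,0,1,0,0,-1.4,0,1,0,0,-2.1,0,1,0,0,-2.8,0,1,0,0,-3.5,0,1,0,0,-4.2,0,1,0,0,-4.9,0,1,0,0,-5.5,0,1,0,0,-5.5,0]
}}

```text
time: 23.4
ee_pos: [0.5072, 0.2683, 0.1388]
tcp_rot: [[-0.972, 0.234, 0.0], [0.234, 0.972, 0.0], [-0.0, 0.0, -1.0]]
force: [0.4, -0.2, -1.5]
width: 0.0215
grasp_force: 40.0
```

Call:
{"api": "send_rows", "payload": {
  "deltas": [1,0,0,-0.4,0,1,0,0,-0.8,0,1,0,0,-1.2,0,1,0,0,-1.2,0]
}}

```text
time: 23.8
ee_pos: [0.5071, 0.2682, 0.1375]
tcp_rot: [[-0.972, 0.234, -0.0], [0.234, 0.972, -0.0], [0.0, -0.0, -1.0]]
force: [0.3, -0.3, -1.8]
width: 0.0216
grasp_force: 40.0
```

Run:
```python
from h import *
for k in range(3):
    c=get_calibration("wrist");s=r.sense();im=camera("wrist");print(s["ee_pos"],s["force"],s["wrist_torque"])
cv2.imwrite("pics/w7.png",im)
u,v=map(int,px(c,(s["ee_pos"]-[0,0,.12])));x0,y0=u-50,v-50;print(x0,y0)
g=im[y0:y0+100,x0:x0+100];hsv=cv2.cvtColor(g,cv2.COLOR_BGR2HSV)
m=(hsv[:,:,1]<70).astype(np.uint8);n,l,st,ce=cv2.connectedComponentsWithStats(m)
for k in range(1,n):
    if st[k,4]>60:print(st[k])
for z in(.020,.0225):
  for a in((-.021,-.021),(.021,-.021),(.021,.021),(-.021,.021)):
    R=s["tcp_rot"];q=px(c,np.r_[s["ee_pos"][:2],z]+R[:,0]*a[0]+R[:,1]*a[1]);print(round(q[0]-x0,1),round(q[1]-y0,1),end=" ")
```

```text
[0.507135   0.26817713 0.13751117] [ 0.34059381 -0.31055996 -1.84872807] [ 0.04464201 -0.19823503 -0.01869741]
[0.50713043 0.26817567 0.13752538] [-0.02588495 -0.98934598 -1.78962537] [ 0.04976971 -0.07986056  0.0170393 ]
[0.50714324 0.26821194 0.13754144] [-1.00319939 -0.17530645 -2.12916283] [ 0.02259568 -0.11690947 -0.01898926]
208 133
[  27   29   44   48 1746]
28.7 71.5 27.8 29.7 72.3 29.7 71.4 71.5 28.5 72.4 27.6 30.3 72.5 30.3 71.6 72.4
```

Call:
{"api": "send_rows", "payload": {
  "deltas": [1,0.1,0.1,-0.2,-7.5,1,0.2,0.2,-0.4,-15,1,0.3,0.3,-0.4,-22.5,1,0.5,0.3,-0.4,-30,1,0.6,0.4,-0.4,-37.5,1,0.7,0.5,-0.4,-45,1,0.8,0.5,-0.4,-52.5,1,1,0.6,-0.4,-60,1,1.1,0.7,-0.4,-67.5,1,1.2,0.8,-0.4,-75,1,1.3,0.8,-0.4,-82.5,1,1.4,0.9,-0.4,-90]
}}

```text
time: 25.15
ee_pos: [0.5084, 0.2694, 0.1372]
tcp_rot: [[0.239, 0.971, -0.0], [0.971, -0.239, 0.0], [0.0, -0.0, -1.0]]
force: [1.6, 0.0, -1.1]
width: 0.0216
grasp_force: 40.0
```

Call:
{"api": "send_rows", "payload": {
  "deltas": [1,0,0,0,0,1,0,0,0,0,1,0,0,0,0]
}}

```text
time: 25.45
ee_pos: [0.5084, 0.2692, 0.1371]
tcp_rot: [[0.232, 0.973, -0.0], [0.973, -0.232, 0.0], [0.0, -0.0, -1.0]]
force: [0.0, -0.0, -1.1]
width: 0.0215
grasp_force: 40.0
```

Run:
```python
from h import *
s=r.sense();c=get_calibration("wrist");im=camera("wrist");cv2.imwrite("pics/w8.png",im)
print(s["time"],s["ee_pos"],s["force"],s["wrist_torque"],s["q"].round(2))
u,v=map(int,px(c,s["ee_pos"]-[0,0,.118]));print(u-60,v-55)
cv2.imwrite("pics/w8c.png",cv2.resize(im[v-55:v+45,u-60:u+60],None,fx=6,fy=6,interpolation=cv2.INTER_CUBIC))
```

```text
25.45 [0.5084214  0.26918169 0.13709085] [ 0.00520616 -0.03366419 -1.10680788] [-0.02781359 -0.05585259 -0.00732821] [-0.33  0.61 -0.32  1.74  0.24  0.83 -0.99]
197 128
```

View pics/w8c.png

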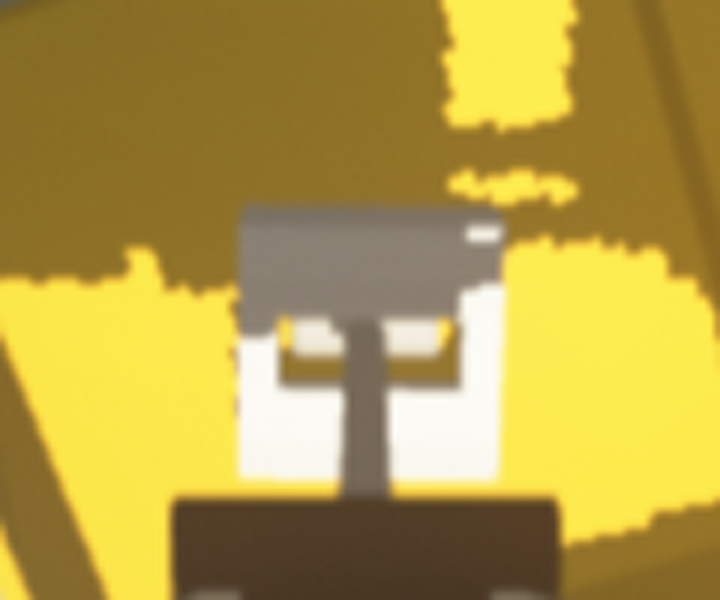

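The foot is centred in the slot: slot at crop (280–460, 318–387), foot centre about column 366. The spacer is flat on the bay floor. I withdraw.

Call:
{"api": "send_rows", "payload": {
  "deltas": [1,0,0,1.5,0,1,0,0,3,0,1,0,0,5,0,1,0,0,7,0,1,0,0,9,0,1,0,0,9,0]
}}

```text
time: 26.1
ee_pos: [0.5088, 0.2692, 0.1466]
tcp_rot: [[0.234, 0.972, 0.001], [0.972, -0.234, 0.0], [0.001, 0.001, -1.0]]
force: [0.1, -0.0, -2.0]
width: 0.0218
grasp_force: 40.0
```

Call:
{"api": "send_rows", "payload": {
  "deltas": [1,0,0,4,0,1,0,0,9,0,1,0,0,16,0,1,0,0,28,0,1,0,0,44,0,1,0,0,62,0,1,0,0,82,0,1,0,0,102,0,1,0,0,122,0,1,0,0,140,0,1,0,0,151,0,1,0,0,155,0]
}}

```text
time: 27.3
ee_pos: [0.5089, 0.2695, 0.303]
tcp_rot: [[0.234, 0.972, 0.003], [0.972, -0.234, 0.002], [0.002, 0.002, -1.0]]
force: [-0.3, -0.1, -1.4]
width: 0.0217
grasp_force: 40.0
```

Run:
```python
from h import *
s=r.sense();c=get_calibration("wrist");im=camera("wrist");cv2.imwrite("pics/w9.png",im)
print(s["time"],s["ee_pos"],s["force"],px(c,(.5075,.268,.02)))
u,v=map(int,px(c,(.5075,.268,.02)));g=im[max(v-40,0):v+40,u-40:u+40];S=cv2.cvtColor(g,cv2.COLOR_BGR2HSV)[:,:,1]
n,l,st,ce=cv2.connectedComponentsWithStats((S<70).astype(np.uint8));print([ (a.tolist(),b.round(1)) for a,b in zip(st[1:],ce[1:]) if a[4]>50],max(v-40,0),u-40)
```

```text
27.3 [0.50892027 0.26950518 0.30296356] [-0.29800593 -0.11094021 -1.35027958] (np.float64(256.60373800361737), np.float64(153.16117611796773))
[([27, 26, 29, 30, 705], array([40.9, 40.9])), ([0, 64, 7, 16, 59], array([ 1.8, 73.7])), ([30, 67, 9, 7, 54], array([33.9, 70.4])), ([43, 67, 11, 7, 68], array([48.3, 70.1]))] 113 216
```

The spacer sits free, a clean square at the expected spot. Back to the rack.

Call:
{"api": "send_rows", "payload": {
  "deltas": [1,0,-5,0,0,1,0,-16,0,0,1,1,-34,0,1,1,1,-58,0,1,1,2,-85,0,2,1,2,-113,0,2,1,3,-141,0,3,1,3,-169,0,3,1,4,-197,0,3,1,4,-225,0,4,1,5,-253,0,4,1,5,-281,0,4.1]
}}

```text
time: 28.55
ee_pos: [0.5126, -0.0143, 0.3003]
tcp_rot: [[0.165, 0.986, -0.002], [0.986, -0.165, -0.001], [-0.001, -0.002, -1.0]]
force: [-0.9, 0.2, -1.9]
width: 0.022
grasp_force: 40.0
```

Call:
{"api": "send_rows", "payload": {
  "deltas": [1,0,-28,0,0.5,1,1,-56,0,1,1,1,-84,0,1.5,1,2,-112,0,2,1,2,-140,0,2.5,1,3,-168,0,3,1,3,-195,0,3.5,1,4,-217,0,4,1,4,-235,0,4,1,4,-247,0,4,1,4,-252,0,4,1,4,-253,0,4]
}}

```text
time: 29.75
ee_pos: [0.5171, -0.2652, 0.3007]
tcp_rot: [[0.096, 0.995, -0.001], [0.995, -0.096, 0.001], [0.001, -0.001, -1.0]]
force: [1.3, -0.5, -1.0]
width: 0.0218
grasp_force: 40.0
```

Call:
{"api": "send_rows", "payload": {
  "deltas": [1,0,0,0,0,1,0,0,0,0,1,0,0,0,0,1,0,0,0,0]
}}

```text
time: 30.15
ee_pos: [0.5177, -0.2643, 0.3013]
tcp_rot: [[0.094, 0.996, 0.0], [0.996, -0.094, 0.0], [0.0, 0.0, -1.0]]
force: [-0.6, 0.4, -1.5]
width: 0.0219
grasp_force: 40.0
```

Run:
```python
from h import *
s=r.sense();c=get_calibration("wrist");im=camera("wrist");cv2.imwrite("pics/w10.png",im)
print(s["time"],s["ee_pos"],np.degrees(np.arctan2(s["tcp_rot"][1,1],s["tcp_rot"][0,1])),s["force"])
# slot (dark) in the plate
u,v=map(int,px(c,(.5176,-.2649,.128)));print(u,v)
x,y=u-40,v-40
R=im[y:y+80,x:x+80,2].astype(int);print("rows",[int(q) for q in R[10:70:2,40-5]]);
hsv=cv2.cvtColor(im[y:y+80,x:x+80],cv2.COLOR_BGR2HSV);m=((hsv[:,:,2]<140)).astype(np.uint8)
n,l,st,ce=cv2.connectedComponentsWithStats(m);print([(a.tolist()) for a in st[1:] if a[4]>40],x,y)
R=s["tcp_rot"]
for z,w in((.128,"slot"),):print(w,[np.round(np.array(px(c,np.r_[.5176,-.2649,z]+R[:,1]*a+R[:,0]*b))-[x,y],1) for a,b in((-.016,-.008),(.016,-.008),(.016,.008),(-.016,.008))])
```

```text
30.15 [ 0.51770247 -0.26426865  0.30127888] -5.381710075173096 [-0.63237516  0.37308173 -1.48628968]
257 170
rows [155, 158, 158, 157, 158, 163, 163, 165, 168, 170, 173, 175, 183, 188, 177, 169, 168, 168, 167, 180, 201, 251, 253, 253, 255, 255, 255, 255, 255, 255]
[[37, 72, 8, 8, 45]] 217 130
slot [array([26.7, 46.9]), array([54.7, 46.8]), array([54.9, 33.1]), array([26.5, 33.2])]
```

Call:
{"api": "send_rows", "payload": {
  "deltas": [1,0,-0.5,-5,0,1,0,-0.5,-12,0,1,0,-0.5,-20,0,1,0,-0.5,-28,0,1,0,-0.5,-36,0,1,0,-0.5,-44,0,1,0,-0.5,-50,0,1,0,-0.5,-50,0]
}}

```text
time: 31.0
ee_pos: [0.5169, -0.2652, 0.25]
tcp_rot: [[0.095, 0.996, -0.002], [0.996, -0.095, 0.001], [0.001, -0.002, -1.0]]
force: [-0.2, -0.8, -2.0]
width: 0.0216
grasp_force: 40.0
```

Call:
{"api": "send_rows", "payload": {
  "deltas": [1,0,0,-8,0,1,0,0,-20,0,1,0,0,-34,0,1,0,0,-50,0,1,0,0,-66,0,1,0,0,-82,0,1,0,0,-94,0,1,0,0,-102,0,1,0,0,-106,0,1,0,0,-108,0,1,0,0,-109,0,1,0,0,-109,0]
}}

```text
time: 32.2
ee_pos: [0.5179, -0.2655, 0.1426]
tcp_rot: [[0.095, 0.995, 0.001], [0.995, -0.095, -0.0], [-0.0, 0.001, -1.0]]
force: [-0.3, 0.1, -1.8]
width: 0.022
grasp_force: 40.0
```

Now the last 2.2 mm, then release.

Call:
{"api": "send_rows", "payload": {
  "deltas": [1,0,0,-0.7,0,1,0,0,-1.4,0,1,0,0,-2.0,0,1,0,0,-2.3,0,1,0,0,-2.3,0]
}}

```text
time: 32.7
ee_pos: [0.5176, -0.2655, 0.1401]
tcp_rot: [[0.095, 0.995, 0.0], [0.995, -0.095, -0.0], [-0.0, 0.0, -1.0]]
force: [-0.2, 0.1, 0.2]
width: 0.0215
grasp_force: 40.0
```

Resting on the plate (force +0.2 N). I open and retreat upward.

Call:
{"api": "send_rows", "payload": {
  "deltas": [0.7,0,0,0,0,0.5,0,0,0,0,0.2,0,0,0,0,0,0,0,0,0,0,0,0,0,0,0,0,0,0,0,0,0,0,0,0,0,0,0,0,0]
}}

```text
time: 33.5
ee_pos: [0.5175, -0.2654, 0.1398]
tcp_rot: [[0.095, 0.995, -0.0], [0.995, -0.095, 0.0], [0.0, -0.0, -1.0]]
force: [0.8, 0.1, 0.3]
width: 0.0794
grasp_force: 0.0
```

Call:
{"api": "send_rows", "payload": {
  "deltas": [0,0,0,5,0,0,0,0,15,0,0,0,0,35,0,0,0,0,60,0,0,0,0,85,0,0,0,0,110,0,0,0,0,130,0,0,0,0,143,0,0,0,0,143,0,0,0,0,143,0,0,0,0,143,0,0,0,0,143,0]
}}

```text
time: 34.7
ee_pos: [0.517, -0.2652, 0.2819]
tcp_rot: [[0.095, 0.995, -0.002], [0.995, -0.095, 0.001], [0.001, -0.002, -1.0]]
force: [-0.4, 0.4, -0.6]
width: 0.0929
grasp_force: 0.0
```

Run:
```python
from h import *
s=r.sense();c=get_calibration("wrist");im=camera("wrist");cv2.imwrite("pics/w11.png",im)
print(s["time"],s["ee_pos"],s["width"],s["force"])
g=im[145:215,225:300,2];n,l,st,ce=cv2.connectedComponentsWithStats((g<110).astype(np.uint8))
for k in range(1,n):
    if st[k,4]>100:
        x,y,w,h,_=st[k];print(x+225,y+145,w,h)
        for yy in range(y,y+h,4):
            q=np.nonzero(l[yy]==k)[0]+225;print(yy+145,q.min(),q.max(),end="; ")
a=cv2.imread("pics/top.png");b=camera("top");cv2.imwrite("pics/t11.png",b)
d=(cv2.absdiff(a,b).max(2)>60).astype(np.uint8);n,l,st,ce=cv2.connectedComponentsWithStats(d)
print([x.tolist() for x in st[1:] if x[4]>25])
```

```text
34.7 [ 0.51702149 -0.26521456  0.28187086] 0.092860547688656 [-0.39756175  0.44117902 -0.55998074]
240 161 37 38
161 244 272; 165 241 276; 169 240 276; 173 241 276; 177 241 275; 181 241 275; 185 241 275; 189 241 275; 193 248 269; 197 248 268; [[405, 150, 107, 94, 6123], [265, 181, 9, 12, 61], [273, 184, 6, 9, 34], [371, 188, 7, 10, 41], [192, 194, 18, 18, 214], [399, 211, 38, 27, 609], [474, 236, 31, 16, 200], [305, 243, 7, 9, 29], [474, 274, 29, 11, 115], [301, 279, 138, 87, 2369], [437, 283, 65, 52, 1715], [263, 333, 25, 9, 80], [430, 332, 71, 52, 2901]]
```

```bash
python3 -c "
from workcell import workorder
print(workorder.hand_in())"
```

```text
the job is handed in; nothing more can be done
None
```

The spacer is out of the tube and lies flat, slot up, in the yellow organiser's large bay; the picker hangs back in its rack, and the job was handed in at about 35 s, but I viewed 11 pictures against your limit of 10.

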